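Set both tap-selector arms of a furnace capacitor bank

TASK

Set the taps of the capacitor bank: on each of the two dials of the yellow selector board, push the black arm round with a fingertip against its side until its brass blade stands squarely over the centre of that dial's red stud. Only push, do not take the arms between the fingers; leave all the loose things where they are, and finish clear of everything.

Things in the scene. Friction and masses are not known exactly. Their poses are not given: they have to be found in the camera images.
- board: Tap-selector board: a yellow panel 220 x 440 x 20 mm in a blue steel frame (12 mm wide, 26 mm high), fixed on the bench. Origin: centre of its underside, on the bench. At yaw 0 its x points away from the robot, y left, z up. Two dials, left and right: pivots at board x = -45 mm, y = +105 and -105 mm, a black line between them.
- board_mid (a point): Centre of the panel's top, 20 mm above the bench, axes as the board. On an arc of 95 mm radius about each pivot stand five fixed studs, at -1.1, -0.55, 0, +0.55 and +1.1 rad from board x (counter-clockwise from above positive). The middle one is always white; one of the other four is red, the rest white. Stud tops are 56 mm above the bench.
- lever_left (a joint): Angle of the left dial's black arm about its upright pivot (rad): 0 points along board x, counter-clockwise from above is positive, stops at -1.35 and +1.35. Stiff friction of about 0.15 N m (3 N at 55 mm from the pivot): it stays where it is left, no spring, no detents. Fingertips beside the bar are free down to the stud tops, 56 mm above the bench.
- lever_left_tip (a point): Contact point of the left arm's brass blade, on the arm's centreline 95 mm from the pivot, 57 mm above the bench; x outward along the arm, z up. The arm: a black bar 18 mm wide, from the pivot out to 85 mm, underside 60 mm and top 78 mm above the bench, thin white line on top; then the flat brass blade, 10 mm wide, to 104 mm, passing over the stud tops.
- lever_left_hub (a point): Pivot of the left arm: on its axis at the top of the bar's level, 78 mm above the bench. The round black hub is 36 mm in diameter, the fixed post below it 40 mm; a steel nut on it reaches 86 mm above the bench.
- left_red: The left dial's marked stud: a round red insulator 34 mm in diameter and 26 mm high, with a brass top 18 mm in diameter and 10 mm high. Fixed. Origin: centre of its underside, on the panel, 20 mm above the bench. The dial's other four studs have the same shape in white.
- lever_right (a joint): Angle of the right dial's black arm about its upright pivot (rad): 0 points along board x, counter-clockwise from above is positive, stops at -1.35 and +1.35. Stiff friction of about 0.15 N m (3 N at 55 mm from the pivot): it stays where it is left, no spring, no detents. Fingertips beside the bar are free down to the stud tops, 56 mm above the bench.
- lever_right_tip (a point): Contact point of the right arm's brass blade, on the arm's centreline 95 mm from the pivot, 57 mm above the bench; x outward along the arm, z up. The arm: a black bar 18 mm wide, from the pivot out to 85 mm, underside 60 mm and top 78 mm above the bench, thin white line on top; then the flat brass blade, 10 mm wide, to 104 mm, passing over the stud tops.
- lever_right_hub (a point): Pivot of the right arm: on its axis at the top of the bar's level, 78 mm above the bench. The round black hub is 36 mm in diameter, the fixed post below it 40 mm; a steel nut on it reaches 86 mm above the bench.
- right_red: The right dial's marked stud: a round red insulator 34 mm in diameter and 26 mm high, with a brass top 18 mm in diameter and 10 mm high. Fixed. Origin: centre of its underside, on the panel, 20 mm above the bench. The dial's other four studs have the same shape in white.
- spare_insulator: A loose white porcelain insulator, 28 mm in diameter and 45 mm high, standing on the panel between the two pivots. Origin: centre of its underside. To be left alone.
- collar: A loose brass collar, 32 mm across and 16 mm high, lying on the far middle of the panel. Origin: centre of its underside. To be left alone.
- screwdriver: A loose screwdriver lying on the bench right of the board, about 200 mm long, pointing away from the robot. To be left alone.
- jar: A loose closed amber jar, 64 mm in diameter and 85 mm high, standing on the bench left of the board. Origin: centre of its underside. To be left alone.

How it is judged (in metres and radians):
At the end, for the whole second after the job is handed in: Each arm's blade contact point is within 8 mm horizontally of the centre of its dial's red stud and at rest; every loose thing is within 20 mm of where it started (horizontal distance between lever_left_tip and left_red below 0.008 m and velocity of joint lever_left between -0.03 and 0.03 rad/s and horizontal distance between lever_right_tip and right_red below 0.008 m and velocity of joint lever_right between -0.03 and 0.03 rad/s and distance of each of spare_insulator, collar, screwdriver, jar from where it was at the start of the episode below 0.02 m); the robot touches nothing.
It fails at once if the left arm is straddled or gripped between the fingers instead of pushed (TCP within 5 mm of the bar's centreline, with the fingertips well below its top) (y of the grasp point in the frame of lever_left_tip between -0.005 and 0.005 m and x of the grasp point in the frame of lever_left_tip between -0.08 and 0.005 m and z of the grasp point in the frame of lever_left_tip between -0.03 and 0.035 m).
It fails at once if the right arm is straddled or gripped between the fingers instead of pushed (TCP within 5 mm of the bar's centreline, with the fingertips well below its top) (y of the grasp point in the frame of lever_right_tip between -0.005 and 0.005 m and x of the grasp point in the frame of lever_right_tip between -0.08 and 0.005 m and z of the grasp point in the frame of lever_right_tip between -0.03 and 0.035 m).
It fails at once if a loose thing is lifted, carried or pushed away (moved more than 20 mm) (distance of any of spare_insulator, collar, screwdriver, jar from where it was at the start of the episode above 0.02 m).
It also fails if it takes over 48 s, if anything falls off the work surface, if the arm or the gripper's body presses on something with over 40 N, if the wrist force passes 120 N, or if a joint passes its speed limit or range.

ROBOT

A 6-joint arm with a two-finger parallel gripper is mounted at the origin on the work surface. World frame = base frame: x ahead of the robot, y to its left, z up, the work surface at z = 0. Lengths are in mm, angles in rad, forces in N, time in s.
With the tool pointing down it reaches from about 325 to 750 mm from the base axis. Payload 7.6 kg.
Tool frame: the origin (TCP) lies between the finger pads, 19 mm behind the fingertips; this is the grasp point; z points along the fingers, y is the line along which they close (so a half turn about z gives the same grasp; the last joint's range is limited). The gripper opens to 85 mm and grips with 20 to 120 N. Pads are 22 mm wide; open, the fingers measure 114 mm over their backs; the gripper's body (76 mm by 85 mm) begins 54 mm behind the grasp point. The pads swing forward as they close: fully open they stand 13 mm farther back than shut.
Start: joints at [1.137, 0.052, 1.401, -0, 1.689, -0.07], TCP at [186.794, 490.665, 250.023] pointing down, gripper open.
Joint ranges: [-2.9, 2.9], [-0.91, 2.17], [0.12, 2.37], [-1.06, 4.2], [0.26, 2.73], [-2.93, 2.93]. Speed limits (rad/s): [2.57, 2.57, 3.01, 3.14, 3.14, 3.14].

INTERFACE

Orientations are given as a unit quaternion [w, x, y, z].
In Python, from rig import observe, get_image, close_job gives the robot as it stands.
- The arm moves only by the tool step_arm, never from a script. Its argument "rows" is one flat list of numbers, 7 for each row, row after row: the shift along the tool's x, y, z in cm, then the turn, a rotation vector about the tool's x, y, z in degrees, then the opening, from 0 (shut) to 1 (fully open). A call has 1 to 8 rows; each row is the pose to reach, as a shift and turn from the pose commanded when the call began, along the tool's axes at that moment; what a row does not reach only later rows make up. A row lasts 1/8 s, in which the tool goes at most 62.5 mm and 10.7 degrees, less where a joint would pass 70% of its speed; a pose out of reach is approached as far as the arm can. A call with a gripper value outside its range is refused whole. The fingers move at their own pace and stop on an object; "force" is the grip in N (left out, the last holds). Time passes only in rows, so rows that repeat a pose let the fingers close. It gives the time, the measured TCP pose, the force, the opening and the grip force at its end, in the units of the state.
- observe(): the state, without advancing time (a new reading comes with each control period).
- get_image(name): name is "side" or "top" or "wrist"; returns a dict with "frame" (384x512x3 uint8, red, green, blue), "fx", "fy", "cx", "cy" (pixels), "eye" and "attitude" of the camera in the world. Camera axes: x right, y up, looking along -z (the intrinsics and any distortion apply to the point x, -y, -z); pixel columns grow to the right and rows downward; lengths in mm; the calibration is good to about 2 mm. A picture is of the moment at which its call begins. There is no depth.
- close_job(): hands the job in; it is judged then, once.
The state is a dict: "clock": time; "joints": joint angles; "joint_velocities": joint speeds; "joint_torque": joint torques, N m; "tool_pos": TCP position; "orientation": TCP orientation; "force": force on the tool from outside, world axes, zero at the start; "ft_torque": the same for the moment, N m; "grip_width": opening from 0.0 (shut) to 1.0 (fully open); "gripper_force": force on a finger pad.
Only numpy, scipy, OpenCV 4.12 (cv2) and the standard library are available. Lean on these libraries where they do the work, as an engineer would, in place of code of your own. Each camera call takes 0.05 s, during which the arm holds its last target. There are 200 camera calls.

## Working session

There is one attempt and no reset: what is moved stays moved. The work goes in short steps, Python scripts to look and compute and a tool call to move; the robot and the scene stay as the last step left them, time stands still between calls to the robot, and variables do not carry over. Pictures are saved under pics/ and viewed, at most 10 in all, crops included, and the job is handed in when it is done.

Besides the shell and the picture viewer there is one more tool, called as name(argument=value, ...) on one line, values as JSON. step_arm: Moves the arm, as the interface text tells. Its arguments: {"type":"object","properties":{"rows":{"type":"array"},"force":{"type":"number"}},"required":["rows"]}

```bash
mkdir -p pics; cat > h.py <<'E'
import numpy as np, cv2
from rig import observe, get_image
from scipy.spatial.transform import Rotation as R
def rot(q): 
    q=np.array(q,float)
    return q if q.shape==(3,3) else R.from_quat(np.r_[q[1:],q[0]]).as_matrix()
def ray(im,u,v):
    d=np.array([(u-im['cx'])/im['fx'],-(v-im['cy'])/im['fy'],-1.])
    return np.array(im['eye'],float),rot(im['attitude'])@d
def onplane(im,u,v,z):
    e,d=ray(im,u,v); return e+d*(z-e[2])/d[2]
def proj(im,p):
    c=rot(im['attitude']).T@(np.array(p,float)-np.array(im['eye'],float)); return im['cx']+im['fx']*c[0]/-c[2], im['cy']+im['fy']*c[1]/c[2]
E
python3 - <<'E'
from h import *
import pickle
ims={n:get_image(n) for n in('top','side')}
pickle.dump(ims,open('i0.pkl','wb'))
print({k:v for k,v in ims['top'].items() if k!='frame'},{k:v for k,v in ims['side'].items() if k!='frame'})
print(observe())
cv2.imwrite('pics/a.png',cv2.resize(ims['top']['frame'][:,:,::-1],(800,600)))
cv2.imwrite('pics/b.png',cv2.resize(ims['side']['frame'][:,:,::-1],(800,600)))
E
```

```text
{'fx': 388.74660768119406, 'fy': 388.74660768119406, 'cx': 257.29702444321407, 'cy': 179.73613100585544, 'eye': array([ 402.41378062,   36.12764674, 1165.3213249 ]), 'attitude': array([ 0.71374668,  0.05150639, -0.07096121, -0.69489371])} {'fx': 421.6257701531086, 'fy': 421.6257701531086, 'cx': 252.39383718379614, 'cy': 185.6478653676617, 'eye': array([449.21372934, 723.97064654, 929.98568099]), 'attitude': array([-0.06519784, -0.03375952,  0.34246155,  0.93665875])}
{'clock': 0.1, 'joints': array([ 1.13672594e+00,  5.27533420e-02,  1.40162994e+00, -1.91112999e-05,
        1.68860512e+00, -7.02742616e-02]), 'joint_velocities': array([-0.00113058, -0.00035451, -0.00137986,  0.00018824, -0.00018793,
        0.00035837]), 'joint_torque': array([ 1.43678666e-03, -3.82581067e+01, -3.60985279e+01,  3.65300281e-06,
        4.69071689e-03,  2.36339929e-05]), 'tool_pos': array([186.67431747, 490.4268525 , 249.26392437]), 'orientation': array([-1.64935050e-04,  1.80897700e-01,  9.83501670e-01, -6.78169376e-04]), 'force': array([-0.62521451, -0.39107379,  0.93938319]), 'ft_torque': array([ 0.02778709,  0.01019462, -0.01340053]), 'gripper_force': 0.0, 'grip_width': 0.9982556532261049}
```

View pics/a.png

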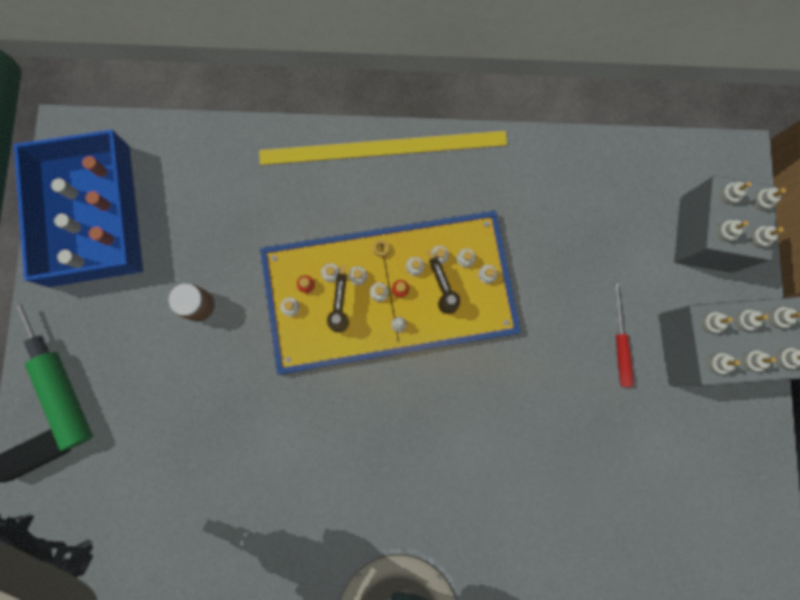

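View pics/b.png

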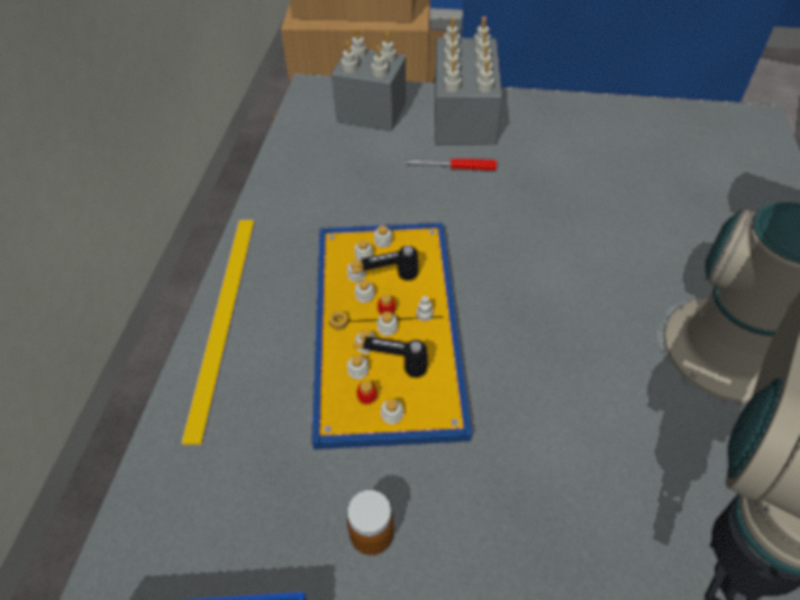

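Top view: the left dial's red stud is at (305,283), position +0.55. The right dial's is at (400,288), position +1.1. The left bar runs (338,320)→(341,275) and the right bar (449,300)→(435,260). The spare is at (398,325), the collar at (382,248) and the jar at (188,300). The side view agrees. Next I'll measure the board pose, studs and arms in both views.

```bash
cat > m.py <<'E'
from h import *
import pickle
ims=pickle.load(open('i0.pkl','rb'))
def board(im,box):
    f=im['frame']; hsv=cv2.cvtColor(f,cv2.COLOR_RGB2HSV)
    m=cv2.inRange(hsv,(18,110,60),(35,255,255)); 
    w=np.zeros_like(m); x0,y0,x1,y1=box; w[y0:y1,x0:x1]=255; m&=w
    m=cv2.morphologyEx(m,cv2.MORPH_CLOSE,np.ones((25,25)))&w
    c=max(cv2.findContours(m,0,2)[0],key=cv2.contourArea)
    h=cv2.convexHull(c); P=np.array([onplane(im,u,v,20)[:2] for u,v in h[:,0]],np.float32)
    return cv2.minAreaRect(P),hsv,w
boxes={'top':(160,125,340,245),'side':(195,135,308,290)}
res={}
for n,im in ims.items():
    r,hsv,w=board(im,boxes[n]); print(n,r)
    m=(cv2.inRange(hsv,(0,140,60),(9,255,255))|cv2.inRange(hsv,(172,140,60),(180,255,255)))&w
    k,l,s,c=cv2.connectedComponentsWithStats(m)
    res[n]=[c[i] for i in range(1,k) if s[i,4]>12]
    for i in range(1,k):
        if s[i,4]>8: print(' red',c[i].round(1),s[i,4],onplane(im,*c[i],36).round(0))
# black
    m=cv2.inRange(hsv,(0,0,0),(180,255,55))&w
    k,l,s,c=cv2.connectedComponentsWithStats(m)
    for i in range(1,k):
        if s[i,4]>60:
            ys,xs=np.where(l==i); print(' blk',s[i],c[i].round(1),onplane(im,*c[i],70).round(0))
E
python3 m.py
```

```text
top ((585.720458984375, 31.609649658203125), (218.87692260742188, 438.9103088378906), 11.170652389526367)
 red [196.  183.1] 35 [585. 187.  36.]
 red [255.  186.4] 31 [581.  14.  36.]
side ((585.0478515625, 25.22369384765625), (219.65550231933594, 447.95257568359375), 11.11551284790039)
 red [247.2 196. ] 57 [584.  16.  36.]
 red [234.8 253. ] 79 [587. 197.  36.]
 blk [232 160  35  19 280] [254.3 168.9] [574. -55.  70.]
 blk [233 216  40  25 327] [258.6 227.9] [536. 139.  70.]
```

The board is near (585,30) with yaw about 11°, and the reds agree within a few mm. I'll move above it for a close look, shutting the gripper on the way.

step_arm(rows=[-6, -3.7, 0, 0, 0, -4, 0, -12, -7.4, 0, 0, 0, -8, 0, -18, -11, 0, 0, 0, -12, 0, -24, -14.7, 0, 0, 0, -16, 0, -30, -18.4, 0, 0, 0, -20, 0, -36, -22, 0, 0, 0, -24, 0, -42, -26, 0, 0, 0, -28, 0, -48, -30, 0, 0, 0, -32, 0])

```text
clock: 1.1
tool_pos: [490.7, 91.1, 249.8]
orientation: [-0.0, -0.098, 0.995, 0.0]
force: [0.8, 0.8, 0.0]
grip_width: -0.002
gripper_force: 0.0
```

```bash
python3 - <<'E'
from h import *
im=get_image('wrist'); s=observe(); print(s['clock'],s['tool_pos'],s['orientation'],s['joints'])
import pickle; pickle.dump(im,open('w0.pkl','wb'))
print(im['eye'],im['attitude'],im['fx'])
cv2.imwrite('pics/w0.png',cv2.resize(im['frame'][:,:,::-1],(800,600)))
E
```

```text
1.15 [493.41818452  85.50942391 249.05686499] [ 3.91902301e-05 -9.71328619e-02  9.95270035e-01 -1.66227477e-03] [ 0.09958428 -0.01613123  1.47180765 -0.00334685  1.68584485 -1.66616914]
[410.51649424  75.20101522 372.91724757] [ 0.62604604 -0.10059787 -0.12277261  0.76346141] 331.2810397118732
```

View pics/w0.png

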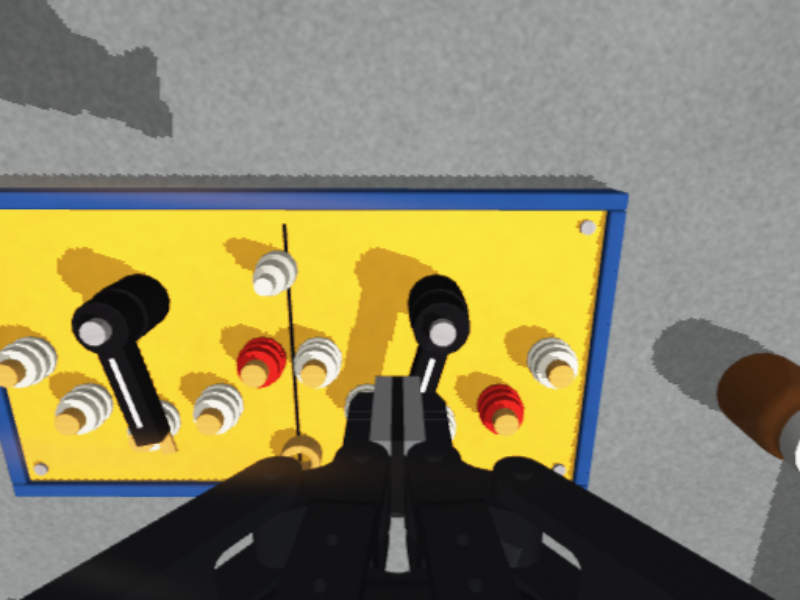

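Wrist view in 800x600 pixels: left red stud's brass top is at (507,421), right red's at (253,374). The nuts are at (442,333) left and (95,333) right, and the right bar's white line runs (112,358)→(147,435). I'll locate these and check distances from the pivots and across views.

```bash
cat > w.py <<'E'
from h import *
import pickle,sys
def brass(im):
    hsv=cv2.cvtColor(im['frame'],cv2.COLOR_RGB2HSV)
    m=cv2.inRange(hsv,(12,70,120),(22,190,255))
    k,l,s,c=cv2.connectedComponentsWithStats(m)
    return [(c[i],s[i]) for i in range(1,k) if s[i,4]>60]
if __name__=='__main__':
    im=pickle.load(open('w0.pkl','rb'))
    for c,s in brass(im): print((c/.64).round(0),s[2:],onplane(im,*c,56).round(1))
    print(im['frame'][int(421*.64),int(507*.64)],im['frame'][int(300*.64),int(550*.64)])
    P={}
    for n,u,v,z in [('Lred',507,421,56),('Rred',253,374,56),('Lnut',442,333,86),('Rnut',95,333,86),('Rl1',112,358,78),('Rl2',147,433,78),('Ll1',435,360,78),('Ll2',423,390,78),
      ('Lw1.1',560,373,56),('Rw.55',206,422,56),('Lw-1.1',313,376,56),('Rw-.55',69,421,56)]:
        P[n]=onplane(im,u*.64,v*.64,z)[:2]; print(n,P[n].round(1))
    for a,b in [('Lnut','Lred'),('Rnut','Rred'),('Lnut','Rnut'),('Rl1','Rl2'),('Ll1','Ll2'),('Lnut','Lw1.1'),('Lnut','Lw-1.1'),('Rnut','Rw.55'),('Rnut','Rw-.55')]:
        d=P[b]-P[a]; print(a,b,np.hypot(*d).round(1),np.degrees(np.arctan2(d[1],d[0])).round(1))
    # two-view heights: closest point of rays wrist/top
    T=pickle.load(open('i0.pkl','rb'))['top']
    for n,a,b in [('Lred',(507,421),(305,281)),('Rnut',(95,333),(451,296)),('Rred',(253,374),(401,286))]:
        e1,d1=ray(im,a[0]*.64,a[1]*.64); e2,d2=ray(T,b[0]*.64,b[1]*.64)
        t=np.linalg.lstsq(np.c_[d1,-d2],e2-e1,rcond=None)[0]; print(n,'2view',(e1+t[0]*d1).round(0),(e2+t[1]*d2).round(0))
E
python3 w.py
```

```text
[295. 209.] [88  1 88] [468.6  23.3  56. ]
[ 13. 388.] [ 20  77 302] [ 626.9 -149.1   56. ]
[254. 373.] [ 18  17 227] [583.8  11.1  56. ]
[313. 373.] [ 17  18 220] [575.7  50.4  56. ]
[560. 372.] [ 17  16 143] [542.3 213.9  56. ]
[ 69. 419.] [ 20  32 282] [ 643.8 -111.4   56. ]
[209. 421.] [ 21  18 229] [626.7 -15.4  56. ]
[506. 423.] [ 16  17 181] [587.4 188.2  56. ]
[168. 444.] [ 14  14 111] [651.1 -42.6  56. ]
[138. 445.] [17 11 72] [655.8 -63.   56. ]
[305. 452.] [ 27  21 262] [638.4  53.9  56. ]
[132. 480.] [90  1 90] [686.5 -66.3  56. ]
[241 199  91] [250 229  61]
Lred [585.8 188.8]
Rred [584.3  10.7]
Lnut [518.8 124.4]
Rnut [559.3 -78.6]
Rl1 [578.5 -72.2]
Rl2 [628.5 -48.3]
Ll1 [540.4 125.5]
Ll2 [562.3 122.6]
Lw1.1 [542.9 214.3]
Rw.55 [627.8 -17.4]
Lw-1.1 [577.8  50.7]
Rw-.55 [ 645.7 -111.4]
Lnut Lred 92.9 43.9
Rnut Rred 92.7 74.4
Lnut Rnut 207.0 -78.7
Rl1 Rl2 55.5 25.6
Ll1 Ll2 22.1 -7.6
Lnut Lw1.1 93.1 75.0
Lnut Lw-1.1 94.4 -51.3
Rnut Rw.55 91.8 41.8
Rnut Rw-.55 92.4 -20.8
Lred 2view [591. 192.  47.] [593. 188.  46.]
Rnut 2view [565. -84.  75.] [568. -81.  75.]
Rred 2view [589.   9.  48.] [589.   9.  48.]
```

```bash
cat > plan.py <<'E'
from h import *
PIV={'L':(520,125),'R':(561,-80)}
def pose(side,th,z,r=55,off=23.5):
    a=np.radians(th); u=np.array([np.cos(a),np.sin(a)]); n=np.array([u[1],-u[0]])
    return np.r_[np.array(PIV[side])+r*u+off*n,z],th+180
def rows(wps):
    s=observe(); M=rot(s['orientation']); p=s['tool_pos']
    print(s['clock'],p.round(1))
    yaw=np.degrees(np.arctan2(M[1,0],M[0,0]))
    for q,y in wps:
        d=M.T@(q-p)/10; t=-((y-yaw+180)%360-180)
        print(q.round(0),d.round(1),round(t,0))
E
python3 - <<'E'
from plan import *
rows([pose('L',-25,250),pose('L',-25,130),pose('L',-25,83)])
E
```

```text
1.15 [493.4  85.5 249.1]
[560.  80. 250.] [-6.4 -1.8 -0.1] 36.0
[560.  80. 130.] [-6.4 -1.7 11.9] 36.0
[560.  80.  83.] [-6.4 -1.7 16.6] 36.0
```

step_arm(rows=[-4, -1, 0, 0, 0, 10, 0, -6.4, -1.7, 0, 0, 0, 20, 0, -6.4, -1.7, 0, 0, 0, 30, 0, -6.4, -1.7, 4, 0, 0, 36, 0, -6.4, -1.7, 9, 0, 0, 36, 0, -6.4, -1.7, 13, 0, 0, 36, 0, -6.4, -1.7, 16.6, 0, 0, 36, 0, -6.4, -1.7, 16.6, 0, 0, 36, 0])

```text
clock: 2.15
tool_pos: [553.7, 88.6, 80.6]
orientation: [-0.004, 0.215, 0.977, -0.001]
force: [-0.4, -0.7, 0.1]
grip_width: -0.001
gripper_force: 0.0
```

```bash
python3 - <<'E'
from plan import *
im=get_image('wrist')
print(observe()['force'],observe()['tool_pos'])
cv2.imwrite('pics/w1.png',cv2.resize(im['frame'][:,:,::-1],(800,600)))
rows([pose('L',t,83) for t in (-16,-7,2,11,20,29,34)])
E
```

```text
[0.89018228 0.07671797 2.45089414] [555.31556938  88.73288306  83.32881149]
2.2 [555.3  88.7  83.3]
[566.  87.  83.] [-1.1  0.3  0. ] -9.0
[572.  95.  83.] [-1.2  1.3  0. ] -18.0
[576. 103.  83.] [-1.2  2.2  0. ] -27.0
[578. 112.  83.] [-1.1  3.1  0. ] -36.0
[580. 122.  83.] [-0.8  4.   0. ] -45.0
[579. 131.  83.] [-0.4  4.9  0. ] -54.0
[579. 136.  83.] [-0.1  5.3  0. ] -59.0
```

View pics/w1.png

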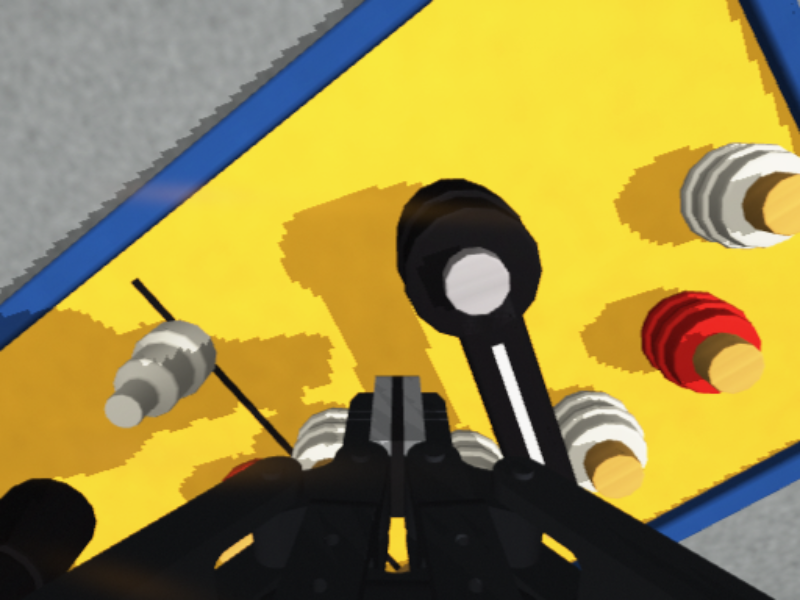

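The finger is clear on the clockwise side of the left bar (bar edge x≈490, fingertip ≤447), with the red stud ahead at (735,367). I'll push most of the way now and correct after a look.

step_arm(rows=[-1.1, 0.3, 0, 0, 0, -9, 0, -1.2, 1.3, 0, 0, 0, -18, 0, -1.2, 2.2, 0, 0, 0, -27, 0, -1.1, 3.1, 0, 0, 0, -36, 0, -0.8, 4, 0, 0, 0, -45, 0, -0.4, 4.9, 0, 0, 0, -54, 0, -0.1, 5.3, 0, 0, 0, -59, 0, -0.1, 5.3, 0, 0, 0, -59, 0])

```text
clock: 3.2
tool_pos: [580.4, 136.7, 86.6]
orientation: [0.002, -0.293, 0.956, -0.0]
force: [0.7, -0.7, 2.1]
grip_width: -0.001
gripper_force: 0.7
```

```bash
python3 - <<'E'
from plan import *
import pickle
im=get_image('wrist'); pickle.dump(im,open('w2.pkl','wb'))
print(observe()['force'],observe()['tool_pos'])
cv2.imwrite('pics/w2.png',cv2.resize(im['frame'][:,:,::-1],(800,600)))
E
```

```text
[ 1.02273091 -0.72179677  1.77232561] [580.28443254 136.58750169  86.32579518]
```

View pics/w2.png

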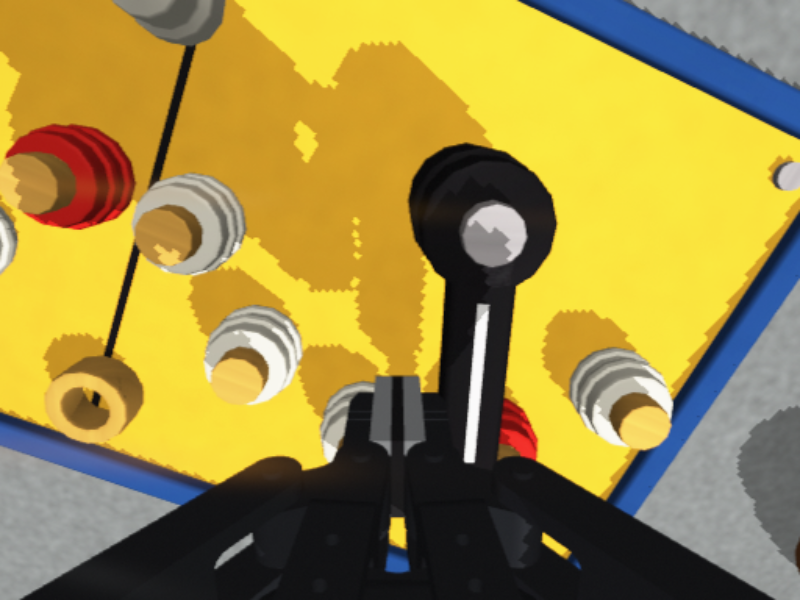

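The arm was pushed to just short of the red stud, whose red edge shows at (520,430). The white line runs (483,305)→(470,462), the nut is at (495,234), and the +1.1 stud top is at (641,421), -0.55 at (238,375), -1.1 at (168,235).

```bash
cat > ang.py <<'E'
from h import *
def ang(im,nut,line,studs):
    S=.64; N=onplane(im,nut[0]*S,nut[1]*S,86)[:2]
    a,b=[onplane(im,u*S,v*S,78)[:2] for u,v in line]
    f=lambda d:np.degrees(np.arctan2(d[1],d[0]))
    ys=[]; Q=[]
    for k,(u,v) in studs.items():
        p=onplane(im,u*S,v*S,56)[:2]; Q.append(p); print(k,p.round(1),np.hypot(*(p-N)).round(1),'yaw',(f(p-N)-np.degrees(k)).round(1))
    print('nut',N.round(1),'line',f(b-a).round(1),'nut->end',f(b-N).round(1))
E
python3 - <<'E'
from ang import *; import pickle
ang(pickle.load(open('w2.pkl','rb')),(495,234),((483,305),(470,462)),{1.1:(641,421),-.55:(238,375),-1.1:(168,235)})
from plan import *
rows([pose('L',t,83) for t in (38,42,43)])
E
```

```text
1.1 [544.2 212.7] 91.6 yaw 11.2
-0.55 [605.7  91.3] 92.6 yaw 10.5
-1.1 [576.4  51.5] 92.7 yaw 11.1
nut [519.3 124.5] line 32.7 nut->end 32.7
3.25 [580.3 136.6  86.3]
[578. 140.  83.] [-0.   0.5  0.3] -4.0
[577. 144.  83.] [-0.1  0.8  0.3] -8.0
[576. 145.  83.] [-0.2  1.   0.3] -9.0
```

step_arm(rows=[0, 0.5, 0, 0, 0, -5, 0, -0.2, 1, 0, 0, 0, -9.5, 0, -0.2, 1, 0, 0, 0, -9.5, 0, -0.2, 0, 0, 0, 0, -9.5, 0, -0.2, -1, 0, 0, 0, -9.5, 0, -0.2, -1, -5, 0, 0, -9.5, 0, -0.2, -1, -11, 0, 0, -9.5, 0, -0.2, -1, -11, 0, 0, -9.5, 0])

```text
clock: 4.25
tool_pos: [588.9, 129.0, 200.4]
orientation: [0.005, -0.371, 0.929, -0.001]
force: [0.7, -0.7, -0.6]
grip_width: -0.002
gripper_force: 0.0
```

```bash
python3 - <<'E'
from plan import *
import pickle
im=get_image('wrist'); pickle.dump(im,open('w3.pkl','wb'))
print(observe()['force'],observe()['tool_pos'])
cv2.imwrite('pics/w3.png',cv2.resize(im['frame'][:,:,::-1],(800,600)))
rows([pose('R',8,195),pose('R',8,83)])
E
```

```text
[-0.07852586  0.07353674 -0.13706555] [587.65639625 128.83761086 196.69119532]
4.3 [587.7 128.8 196.7]
[619. -96. 195.] [ 13.2 -18.4   0.2] 36.0
[619. -96.  83.] [ 13.3 -18.4  11.4] 36.0
```

View pics/w3.png

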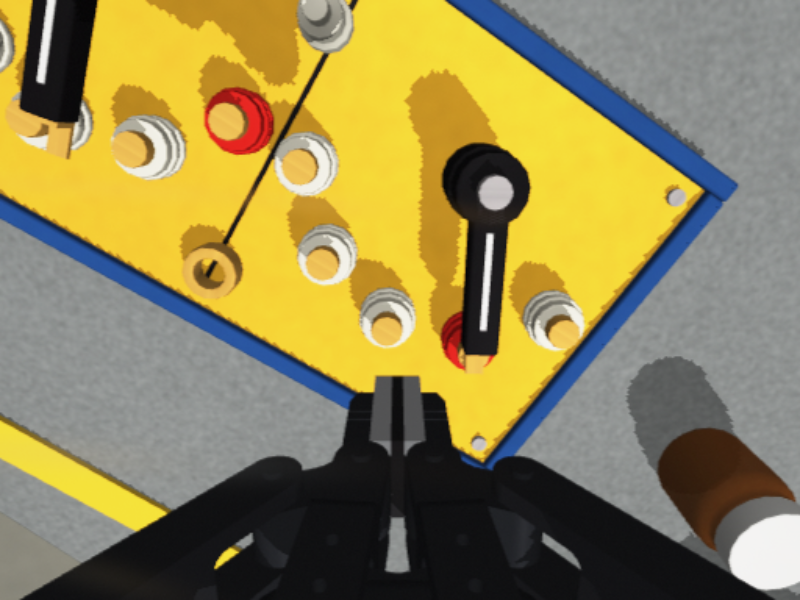

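The left blade lies over its red stud, blade (476,362), nut (496,193), line (489,235)→(484,330). Stud tops are +1.1 (565,332), 0 (387,331), -0.55 (323,263) and -1.1 (302,167). I'll check the angle.

```bash
python3 - <<'E'
from ang import *; import pickle
im=pickle.load(open('w3.pkl','rb'))
ang(im,(496,193),((489,235),(484,330)),{1.1:(565,332),0:(387,331),-.55:(323,263),-1.1:(302,167)})
N=onplane(im,496*.64,193*.64,86)[:2]; b=onplane(im,476*.64,362*.64,60)[:2]; d=b-N;print(d,np.degrees(np.arctan2(d[1],d[0])))
E
```

```text
1.1 [544.2 215.2] 93.5 yaw 11.8
0 [612.1 143.3] 94.2 yaw 11.3
-0.55 [607.2  92. ] 93.5 yaw 10.9
-1.1 [576.9  51.7] 92.9 yaw 11.0
nut [519.7 124.9] line 43.9 nut->end 43.3
[70.34789026 66.06351912] 43.20106164749087
```

step_arm(rows=[3.3, -4.6, 0, 0, 0, 9, 0, 6.6, -9.2, 0, 0, 0, 18, 0, 9.9, -13.8, 0, 0, 0, 27, 0, 13.3, -18.4, 0, 0, 0, 36, 0, 13.3, -18.4, 4, 0, 0, 36, 0, 13.3, -18.4, 8, 0, 0, 36, 0, 13.3, -18.4, 11.2, 0, 0, 36, 0, 13.3, -18.4, 11.2, 0, 0, 36, 0])

```text
clock: 5.3
tool_pos: [614.5, -95.5, 77.0]
orientation: [-0.004, -0.066, 0.998, 0.001]
force: [0.3, -0.8, 0.5]
grip_width: 0.001
gripper_force: 0.0
```

```bash
python3 - <<'E'
from plan import *
im=get_image('wrist')
print(observe()['force'],observe()['tool_pos'])
cv2.imwrite('pics/w4.png',cv2.resize(im['frame'][:,:,::-1],(800,600)))
rows([pose('R',t,83) for t in (16,25,34,43,52,61,66)])
E
```

```text
[-0.4502673   0.50390503  0.33882024] [616.06695724 -95.75331222  79.9937094 ]
5.35 [616.1 -95.8  80. ]
[620. -87.  83.] [-0.5  0.8 -0.3] -8.0
[621. -78.  83.] [-0.7  1.7 -0.3] -17.0
[620. -69.  83.] [-0.7  2.6 -0.3] -26.0
[617. -60.  83.] [-0.6  3.6 -0.3] -35.0
[613. -51.  83.] [-0.3  4.5 -0.3] -44.0
[608. -43.  83.] [ 0.1  5.3 -0.3] -53.0
[605. -39.  83.] [ 0.4  5.7 -0.3] -58.0
```

View pics/w4.png

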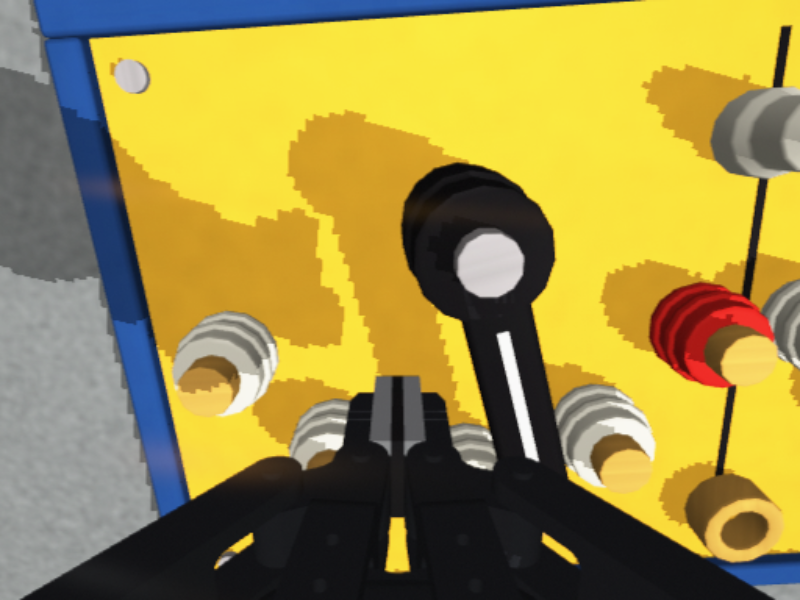

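The left arm is within about 1° of target (under 2 mm). The finger is now beside the right bar on its clockwise side with a clear gap, and the red stud is ahead at (747,357). Pushing.

step_arm(rows=[-0.5, 0.8, -0.2, 0, 0, -8, 0, -0.7, 1.7, -0.2, 0, 0, -17, 0, -0.7, 2.6, -0.2, 0, 0, -26, 0, -0.6, 3.6, -0.2, 0, 0, -35, 0, -0.3, 4.5, -0.2, 0, 0, -44, 0, 0.1, 5.3, -0.2, 0, 0, -53, 0, 0.4, 5.7, -0.2, 0, 0, -58, 0, 0.4, 5.7, -0.2, 0, 0, -58, 0])

```text
clock: 6.35
tool_pos: [606.8, -39.7, 86.2]
orientation: [0.002, -0.542, 0.84, -0.001]
force: [1.2, 0.7, 1.4]
grip_width: 0.002
gripper_force: 0.9
```

```bash
python3 - <<'E'
from plan import *
import pickle
im=get_image('wrist'); pickle.dump(im,open('w5.pkl','wb'))
print(observe()['force'],observe()['tool_pos'])
cv2.imwrite('pics/w5.png',cv2.resize(im['frame'][:,:,::-1],(800,600)))
E
```

```text
[ 1.80915429 -0.07411327  2.27785046] [606.71588146 -39.81420081  86.01210863]
```

View pics/w5.png

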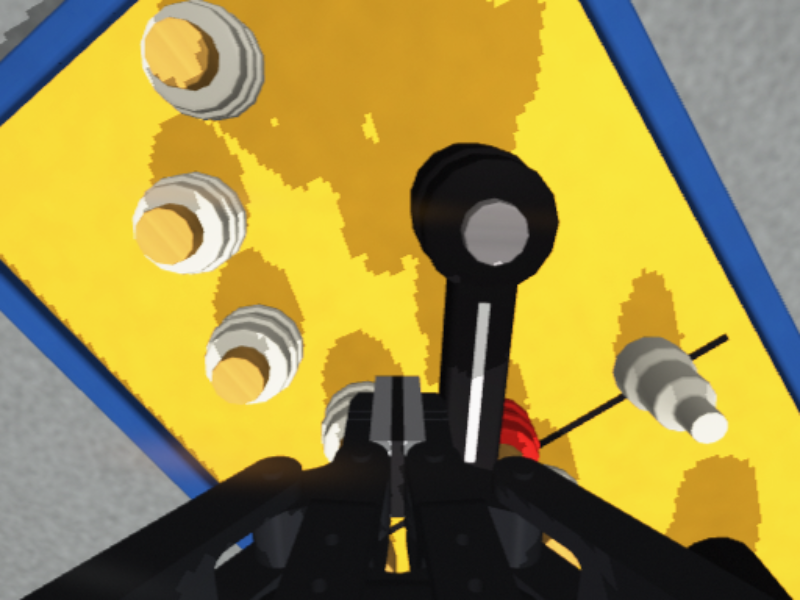

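The right arm is just short of the red stud. The line runs (484,304)→(471,462), the nut is at (496,232), and stud tops are 0 (238,374), -0.55 (167,235) and -1.1 (176,52). The spare, top at (710,427), is clear.

```bash
python3 - <<'E'
from ang import *; import pickle
ang(pickle.load(open('w5.pkl','rb')),(496,232),((484,304),(471,462)),{0:(238,374),-.55:(167,235),-1.1:(176,52)})
E
```

```text
0 [651.5 -65.1] 92.6 yaw 10.5
-0.55 [ 647.8 -114. ] 93.2 yaw 11.3
-1.1 [ 618.6 -155.6] 94.0 yaw 11.3
nut [560.4 -81.9] line 64.2 nut->end 64.2
```

step_arm(rows=[0, 0.5, 0, 0, 0, -5, 0, -0.2, 0.9, 0, 0, 0, -9, 0, -0.2, 0.9, 0, 0, 0, -9, 0, -0.2, 0, 0, 0, 0, -9, 0, -0.2, -1, 0, 0, 0, -9, 0, -0.2, -1, -5, 0, 0, -9, 0, -0.2, -1, -11, 0, 0, -9, 0, -0.2, -1, -11, 0, 0, -9, 0])

```text
clock: 7.4
tool_pos: [620.0, -21.7, 200.1]
orientation: [-0.0, -0.591, 0.806, -0.009]
force: [-0.0, 0.4, -0.3]
grip_width: -0.004
gripper_force: 0.0
```

```bash
python3 - <<'E'
from plan import *
import pickle
im=get_image('wrist'); pickle.dump(im,open('w6.pkl','wb'))
print(observe()['force'],observe()['tool_pos'])
cv2.imwrite('pics/w6.png',cv2.resize(im['frame'][:,:,::-1],(800,600)))
E
```

```text
[ 1.16904931  0.40876431 -0.69284721] [618.82320104 -21.58080224 196.71007091]
```

View pics/w6.png

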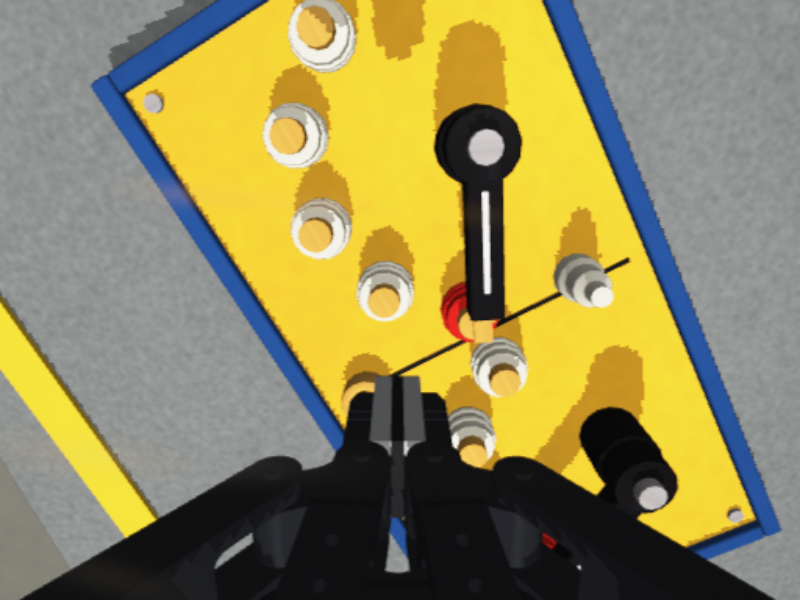

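The right blade at (483,330) looks slightly past the red stud, whose brass shows at (467,323). Line (485,192)→(488,293), nut (486,147), studs +0.55 (384,302), 0 (316,235), -0.55 (288,136), -1.1 (317,27). Checking.

```bash
python3 - <<'E'
from ang import *; import pickle
im=pickle.load(open('w6.pkl','rb'))
ang(im,(486,147),((485,192),(488,293)),{.55:(384,302),0:(316,235),-.55:(288,136),-1.1:(317,27)})
# expected red top in this picture, from nominal geometry
S=.64
for N in ((560.4,-81.5),):
  for a in (74.1,):
    t=np.radians(a); u,v=proj(im,[N[0]+94*np.cos(t),N[1]+94*np.sin(t),56]); print(u/S,v/S)
a=onplane(im,483*S,332*S,60); print(a)
hsv=cv2.cvtColor(im['frame'],cv2.COLOR_RGB2HSV)
x0,y0,x1,y1=[int(k*S) for k in (435,270,530,350)]
cv2.imwrite('pics/c6.png',cv2.resize(im['frame'][y0:y1,x0:x1,::-1],None,fx=10,fy=10,interpolation=0))
print(x0,y0)
E
```

```text
0.55 [629.6 -17.2] 94.1 yaw 11.2
0 [652.3 -62.9] 93.6 yaw 11.2
-0.55 [ 648.4 -113.6] 93.7 yaw 11.2
-1.1 [ 618.  -154.9] 93.5 yaw 10.9
nut [560.5 -81.1] line 77.2 nut->end 77.3
473.6716739969563 322.8850581961345
[582.77456401  13.94514565  60.        ]
278 172
```

View pics/c6.png

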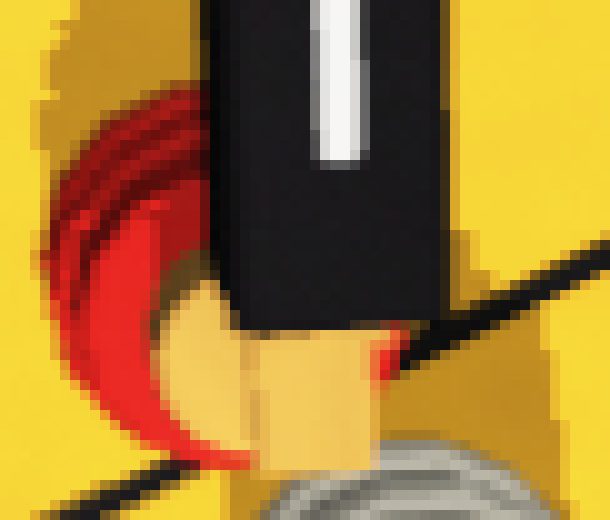

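The right arm is about 3° past (≈5 mm): inside tolerance, but not square. I'll push it back lightly from the other side, with the tips at z≈69 so they stay above the spare.

```bash
python3 - <<'E'
import plan; from plan import *
import pickle
im=pickle.load(open('w6.pkl','rb')); print('spare top',onplane(im,600*.64,296*.64,65))
plan.PIV['R']=(560.5,-81.2)
rows([pose('R',76,195,50,-36),pose('R',76,88,50,-36),pose('R',74.5,88,50,-23.4)])
E
```

```text
spare top [519.74459241  10.36604278  65.        ]
7.45 [618.8 -21.6 196.7]
[538. -24. 195.] [2.7 7.7 0.1] -4.0
[538. -24.  88.] [ 2.5  7.8 10.8] -4.0
[551. -27.  88.] [ 2.4  6.4 10.8] -2.0
```

step_arm(rows=[1.3, 4, 0, 0, 0, -2, 0, 2.6, 7.8, 0, 0, 0, -3, 0, 2.6, 7.8, 0, 0, 0, -3, 0, 2.6, 7.8, 4, 0, 0, -3, 0, 2.6, 7.8, 8, 0, 0, -3, 0, 2.6, 7.8, 10.8, 0, 0, -3, 0, 2.6, 7.8, 10.8, 0, 0, -3, 0, 2.6, 7.8, 10.8, 0, 0, -3, 0])

```text
clock: 8.45
tool_pos: [536.9, -7.4, 86.1]
orientation: [-0.01, -0.603, 0.798, -0.012]
force: [-1.0, -0.2, -0.6]
grip_width: -0.003
gripper_force: 0.0
```

```bash
python3 - <<'E'
import plan; from plan import *
plan.PIV['R']=(560.5,-81.2)
for _ in range(3): get_image('top'); rows([pose('R',74.3,88,50,-23.4)])
print(observe()['force'])
E
```

```text
8.5 [537.1  -7.3  86.7]
[552. -27.  88.] [ 1.5 -1.9 -0.1] -0.0
8.55 [537.1  -7.3  86.8]
[552. -27.  88.] [ 1.5 -1.9 -0.1] -0.0
8.6 [537.   -7.2  86.7]
[552. -27.  88.] [ 1.5 -1.9 -0.1] -0.0
[ 0.36774476  0.35451707 -0.15839429]
```

```bash
python3 - <<'E'
from h import *
im=get_image('wrist'); s=observe(); print(s['tool_pos'],s['orientation'],s['force'],im['eye'])
import pickle; pickle.dump(im,open('w7.pkl','wb'))
cv2.imwrite('pics/w7.png',cv2.resize(im['frame'][:,:,::-1],(800,600)))
E
```

```text
[536.81494622  -7.18449164  86.53431636] [-0.00910401 -0.60275969  0.7977709  -0.01262789] [-0.12944775 -0.08868598  0.3806774 ] [513.72348754 -81.05726969 212.21303768]
```

View pics/w7.png

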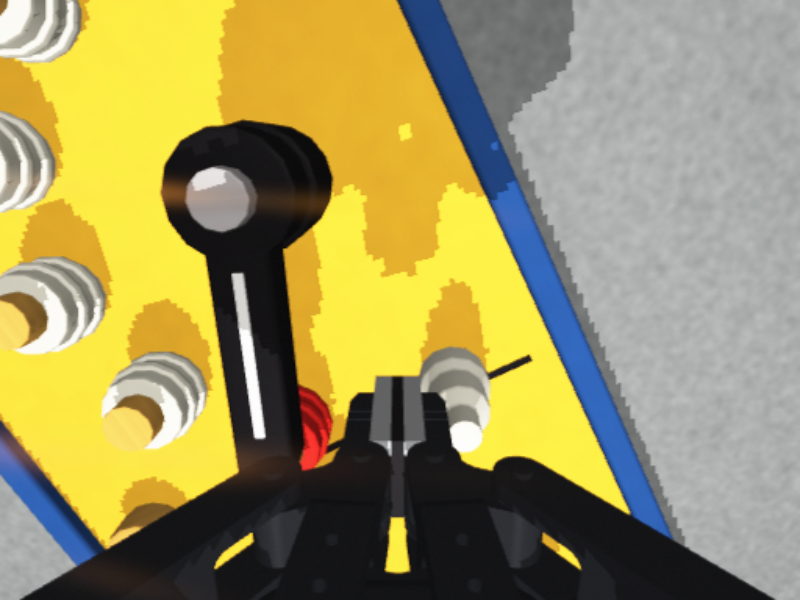

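The bar is to the left of the finger with a gap, and the spare stands upright in place. The tool stopped 17 mm off the command with a slight tilt. That fits joint 6 at its limit, so I'll turn back about 10°, shift toward the hub and recheck. (Counting the crop I've now viewed 11 pictures, one over the 10 allowed, so from here I'll only use numbers.)

step_arm(rows=[0.5, 0, -0.2, 0, 0, 6, 0, 1, 0, -0.2, 0, 0, 12, 0, 1, 0, -0.2, 0, 0, 12, 0, 1, 0, -0.2, 0, 0, 12, 0])

```text
clock: 9.15
tool_pos: [533.5, -16.5, 87.9]
orientation: [-0.008, -0.517, 0.856, -0.013]
force: [-0.1, 0.2, -0.5]
grip_width: 0.002
gripper_force: 0.0
```

```bash
cat > fin.py <<'E'
from h import *
def find(im):
    # right-arm white line: nearest white component that lies inside the dark bar; angle through PCA on plane z=78
    f=im['frame']; hsv=cv2.cvtColor(f,cv2.COLOR_RGB2HSV)
    m=cv2.inRange(hsv,(0,0,120),(180,40,255)); k,l,s,c=cv2.connectedComponentsWithStats(m)
    for i in range(1,k):
        if s[i,4]<60: continue
        ys,xs=np.where(l==i); P=np.array([onplane(im,x,y,78)[:2] for x,y in zip(xs,ys)],np.float32)
        (cx,cy),(w,h),a=cv2.minAreaRect(P)
        if min(w,h)<9 and 30<max(w,h)<75:
            vx,vy,_,_=cv2.fitLine(P,2,0,.01,.01).ravel(); print('line',(round(cx),round(cy)),round(w),round(h),np.degrees(np.arctan2(vy,vx)).round(1))
        elif 14<max(w,h)<60: print('  white blob',(round(cx),round(cy)),round(w),round(h))
if __name__=='__main__':
    s=observe(); print(s['clock'],s['tool_pos'],s['orientation'],s['joints'][5],s['force']); find(get_image('wrist'))
    import pickle
    print('w6'); find(pickle.load(open('w6.pkl','rb')))
    from plan import *; import plan
    plan.PIV['R']=(560.5,-81.2); rows([pose('R',77,88,55,-23.4),pose('R',74.3,88,55,-23.4)])
E
python3 fin.py
```

```text
9.15 [533.49050592 -16.53697988  87.87903943] [-0.00841014 -0.51695893  0.85587034 -0.0129887 ] -2.73619792515753 [-0.14041173  0.19027901 -0.50432694]
  white blob (579, -131) 23 10
  white blob (603, -101) 26 13
  white blob (564, -81) 16 16
line (569, -43) 39 4 76.8
  white blob (613, -68) 34 25
  white blob (512, -9) 34 18
  white blob (592, -34) 26 24
  white blob (660, -25) 38 23
  white blob (553, 23) 21 5
w6
  white blob (615, -146) 27 28
  white blob (641, -112) 27 29
  white blob (559, -81) 15 16
line (571, -38) 50 4 76.8
  white blob (645, -66) 24 28
  white blob (528, -4) 22 30
  white blob (625, -29) 29 26
  white blob (581, 27) 28 30
  white blob (604, 61) 32 23
  white blob (518, 131) 15 15
line (760, 97) 32 5 24.8
  white blob (668, 127) 25 12
9.2 [533.4 -16.5  87.7]
[550. -22.  88.] [-0.3 -1.7 -0. ] -15.0
[553. -22.  88.] [-0.4 -2.  -0. ] -12.0
```

step_arm(rows=[0, -0.6, 0, 0, 0, 0, 0, 0, -1.2, 0, 0, 0, 0, 0, 0, -1.6, 0, 0, 0, 0, 0, 0, -1.6, 0, 0, 0, 0, 0])

```text
clock: 9.7
tool_pos: [547.7, -24.3, 87.6]
orientation: [-0.009, -0.516, 0.856, -0.013]
force: [-1.0, -0.1, 0.4]
grip_width: -0.002
gripper_force: 0.0
```

```bash
python3 fin.py | grep -B9 w6
```

```text
white blob (612, -106) 29 24
  white blob (563, -81) 16 15
line (570, -42) 42 4 76.8
  white blob (617, -70) 32 25
  white blob (517, -12) 34 20
  white blob (594, -43) 14 25
  white blob (600, -37) 7 15
  white blob (668, -35) 48 30
  white blob (568, 16) 18 5
w6
```

step_arm(rows=[0, -0.2, 0, 0, 0, 0, 0, 0, -0.35, 0, 0, 0, 0, 0, 0, -0.35, 0, 0, 0, 0, 0])

```text
clock: 10.12
tool_pos: [550.6, -25.8, 87.8]
orientation: [-0.009, -0.516, 0.856, -0.013]
force: [-0.6, -0.3, 0.7]
grip_width: -0.001
gripper_force: 0.0
```

```bash
python3 fin.py | grep -m2 -e line -e '^[0-9]'
```

```text
10.125 [550.58377474 -25.81923526  87.76050172] [-0.00869376 -0.51609431  0.85639141 -0.01283858] -2.7485290372249476 [-0.57971919 -0.31279159  0.71221549]
line (570, -42) 40 4 76.6
```

Just in contact (76.6°), with about 2.4° (≈2.3 mm) left to go.

step_arm(rows=[0, -0.15, 0, 0, 0, 0, 0, 0, -0.25, 0, 0, 0, 0, 0, 0, -0.25, 0, 0, 0, 0, 0])

```text
clock: 10.55
tool_pos: [552.5, -26.6, 87.6]
orientation: [-0.009, -0.516, 0.856, -0.012]
force: [-2.7, 2.0, -0.6]
grip_width: 0.002
gripper_force: 1.5
```

```bash
python3 fin.py | grep -m2 -e line -e '^[0-9]'
```

```text
10.55 [552.46462911 -26.60198449  87.55323492] [-0.0089452  -0.51620561  0.85632971 -0.01229537] -2.7502759627100146 [-2.7258745   1.97162157 -0.6134495 ]
line (570, -43) 40 4 75.8
```

step_arm(rows=[0, -0.1, 0, 0, 0, 0, 0, 0, -0.15, 0, 0, 0, 0, 0, 0, -0.15, 0, 0, 0, 0, 0])

```text
clock: 10.98
tool_pos: [554.1, -27.6, 87.8]
orientation: [-0.009, -0.516, 0.856, -0.013]
force: [-2.9, 3.6, 1.0]
grip_width: -0.0
gripper_force: 1.5
```

```bash
python3 fin.py | grep -m2 -e line -e '^[0-9]'
```

```text
10.975 [554.08343993 -27.64973514  87.77164317] [-0.00871125 -0.51609137  0.85639347 -0.01280738] -2.7512623157839045 [-2.85472944  3.58416149  1.0237404 ]
line (571, -43) 39 4 73.9
```

73.9° against a target of 74.2°. Now back off, rise and verify everything.

step_arm(rows=[0, 0.6, 0, 0, 0, 0, 0, 0, 1, 0, 0, 0, 0, 0, 0, 1, -3, 0, 0, 0, 0, 0, 1, -9, 0, 0, 0, 0, 0, 1, -14, 0, 0, 8, 0, 0, 1, -17, 0, 0, 16, 0, 0, 1, -17, 0, 0, 16, 0, 0, 1, -17, 0, 0, 16, 0])

```text
clock: 12.02
tool_pos: [545.1, -17.8, 256.2]
orientation: [-0.008, -0.393, 0.92, -0.014]
force: [-0.2, 0.5, -0.2]
grip_width: -0.004
gripper_force: 0.0
```

```bash
python3 - <<'E'
from h import *; from fin import find; import pickle
s=observe(); print(s['tool_pos'],s['force']); im=get_image('wrist'); find(im)
# loose things: change in the top and side views inside the patches not hidden by the arm
old=pickle.load(open('i0.pkl','rb'))
for n in('side','top'):
    new=get_image(n)
    for nm,p in [('spare',(520,10,42)),('collar',(640,54,28)),('jar',None),('driver',None)]:
        if p is None:
            u,v={'top':{'jar':(190,300),'driver':(623,340)},'side':{'jar':(370,522),'driver':(455,164)}}[n][nm]; u*=.64;v*=.64
        else: u,v=proj(old[n],p)
        u,v=int(u),int(v); g=lambda i,k:i['frame'][v-k:v+k,u-k:u+k].copy()
        r=cv2.matchTemplate(new['frame'][v-20:v+20,u-20:u+20],g(old[n],11),cv2.TM_CCOEFF_NORMED)
        _,mx,_,loc=cv2.minMaxLoc(r); print(n,nm,round(mx,2),loc[0]-9,loc[1]-9)
E
```

```text
[545.10921765 -17.7852314  256.16485373] [-0.23735484  0.54540117 -0.21681027]
  white blob (601, -145) 28 31
  white blob (562, -81) 15 15
  white blob (627, -108) 28 31
  white blob (515, 0) 25 22
line (573, -38) 50 4 74.3
  white blob (632, -64) 28 31
  white blob (611, -24) 32 28
  white blob (567, 34) 32 28
line (585, 75) 32 9 60.5
  white blob (520, 130) 15 15
line (547, 150) 34 4 42.8
  white blob (591, 108) 18 23
  white blob (538, 179) 37 28
  white blob (684, 122) 45 15
  white blob (768, 46) 6 29
side spare 1.0 0 0
side collar 0.98 0 0
side jar 1.0 0 0
side driver 0.97 0 0
top spare 0.37 1 1
top collar 0.26 -8 2
top jar 1.0 0 0
top driver 0.99 0 0
```

The right arm reads 74.3° (target 74.2°) and the left 42.8° (target 42.7°). In the side view no loose thing has moved, and the tool is clear at z 256. Handing in.

```bash
python3 -c "
from rig import close_job; print(close_job())"
```

```text
the job is handed in; nothing more can be done
None
```

I handed the job in with both blades over their red studs, left at 42.8° (target 42.7°) and right at 74.3° (target 74.2°), loose things unmoved in the side view, arm clear and no verdict returned; I viewed 11 pictures, one over the limit of 10.

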